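# Fit the retaining ring on the stirrer shaft

## Task

Take the ring pliers out of their stand, put both tips into the lug slots of the retaining ring on the loading block, and spread the ring with them. Slide it gently, spread and level, down over the shaft of the stirrer rotor until it rests on the hub, let it close fully into the groove, and stand the pliers back in their stand. Never press the ring hard against the rotor or the loading block, and leave the other things alone.

Things in the scene. Friction and masses are not known exactly. Their poses are not given: they have to be found in the camera images.
- rotor: Fixed grey block, 76 x 76 x 22 mm (origin under its centre on the bench, z up), in which a stirrer rotor stands upright and firm. How deep it sits differs and is NOT measured: its hub's flat top is somewhere from 48 to 68 mm above the bench. It carries a toothed disc (radius 39 mm, 11 mm or more below the hub's top) and the hub, radius 20 mm, with the shaft above it.
- shaft_axis (a point): On the shaft's vertical axis at the block's top, 22 mm above the bench. Above the hub's flat top (height h) the shaft has its groove (radius 12.8 mm, from h to h + 8 mm), a land (radius 15 mm, to h + 24 mm) and a lead-in cone from radius 15 to 11 mm up to its end at h + 30 mm. The ring (5 mm thick) is at the groove when its underside lies on the hub.
- loading_block: Fixed aluminium block 76 x 76 x 24 mm (origin on the bench, the block's middle 5 mm ahead of it in its own x). The ring starts flat on its top, z = 24 mm. A trench along its y (x = 20 to 34 mm, 10 mm deep) under the ring's lugs lets plier tips stick out below the ring.
- ring: Dark steel retaining ring, loose, 40 g, 5 mm thick, outer radius 20 mm: two sprung halves hinged at the back, each with a slotted lug in front. Origin on the hinge at the underside, z up; closed, x points from the hinge through the centre (18 mm ahead) to the gap between the lugs. This body is the +y half and turns with it. Inner radius closed 13.2 mm (back 14.5): too tight for the shaft.
- ring_arm (a joint): Angle between the spread halves, rad: 0 closed, about 0.55 with the pliers at their stop. A spring closes it (4 N at the lugs closed, 8 N at 0.55). Spreading brings the slots nearer to the hinge along the line of symmetry: 45 mm ahead of it closed, 41 mm at 0.55; closing takes them out again.
- ring_back (a point): On the ring's hinge axis at its underside. The ring passes over the shaft when ring_arm is above about 0.4 rad and this point is 18.5 to 20.5 mm from the shaft's axis, on the side away from the lugs.
- ring_mid (a point): Centre of the closed ring at its underside, 18 mm ahead of the hinge (turns with the +y half).
- hole_a (a point): Centre of the slot in the +y lug at the ring's upper face. Closed, the slots lie 45 mm ahead of the hinge and 9 mm to either side; each goes right through, 12 mm long (along the ring's x) and 9 mm wide.
- hole_b (a point): Centre of the same slot in the other lug, at the ring's upper face. The spread ring hangs firmly on the pliers' pins by its own spring force; it bends if it is pressed down on something with more than about 15 N.
- pliers: Ring pliers, about 120 g, upright, tips down, in their stand. Origin at the pivot, z up to the handles, y the direction in which handles and tips open (this body is the +y lever). Squeezing the handles spreads the tips (reverse action), each tip 1.33 times as far as its grip moves. A bolster 36 x 20 mm, underside 7 mm below the pivot, rests on the stand's rim.
- pliers_arm (a joint): Angle between the levers, rad: 0 at rest (sprung), 0.60 at the stop, handles fully squeezed (35 mm over the grips). The handle spring gives 7 N at rest and 9 N at the stop; the spread ring adds up to 11 N.
- grip (a point): Midway between the two rubber grips at rest, 45 mm above the pivot. The grips are round bars, 12 mm thick and 24 mm long along x, 64 mm over their outer sides at rest; seize them from above across y.
- tips (a point): Midway between the ends of the two tips, 60 mm below the pivot and 105 mm below the grips. Each tip is a pin, 5 mm thick and 9 mm long, below a flat shoulder 18 mm (x) by 9 mm. The pins are 14 mm apart (centres) at rest, 18 mm with the grips squeezed to 60 mm.
- stand: Fixed grey plastic stand, 60 mm high on a 70 x 90 mm foot; origin on the bench, z up. Its pocket, 24 mm (x) by 46 mm (y), takes the pliers' jaws; their bolster rests across the walls.
- stand_top (a point): Centre of the pocket at the stand's rim, 60 mm above the bench. The pliers' pivot is 7 mm above it when they are put away.
- amber_bottle: Amber bottle with black cap, 42 mm across, 85 mm high; bystander.
- jar_lid: Cream jar lid, 68 mm across, 16 mm high; bystander.
- calculator: Desk calculator, 118 x 72 x 16 mm; bystander.
Things that resemble listed ones, but are neither listed nor needed, are in the scene too. What is shaped like the stand but purple is not meant.

How it is judged:
On the way, in this order (a step that is already met when the one before it is completed fails the run):
1. the ring is spread by the pliers (value of joint ring_arm above 0.35 rad and contact force between pliers and ring above 1 N), for 0.2 s.
2. the ring, still spread, is down over the shaft (height (world z) of ring_back below 0.071 m and horizontal distance between ring_back and shaft_axis below 0.024 m and value of joint ring_arm above 0.25 rad), for 0.05 s.
3. the ring has closed into the groove (value of joint ring_arm below 0.06 rad and horizontal distance between ring_mid and shaft_axis below 0.003 m and height (world z) of ring_back between 0.045 and 0.072 m and angle between ring's own z axis and vertical below 0.08 rad), for 0.2 s.
At the end, for the whole second after the job is handed in: The ring is closed (under 0.06 rad), level within 0.08 rad, centred on the shaft within 3 mm and 45 to 72 mm above the bench, so in the groove; the pliers stand in their stand, bolster on the rim (pivot 4 to 10 mm above it, within 7 mm of its centre, upright within 0.12 rad); both at rest (all of step 3 and horizontal distance between pliers and stand_top below 0.007 m and z of pliers in the frame of stand_top between 0.004 and 0.01 m and angle between pliers's own z axis and vertical below 0.12 rad and linear speed of each of ring, pliers below 0.02 m/s); the robot touches nothing.
It fails at once if the ring is pressed against the rotor with more than 15 N (contact force between ring and rotor above 15 N).
It fails at once if the ring is pressed against the loading block with more than 25 N (contact force between ring and loading_block above 25 N).
It fails at once if one of the amber bottle, jar lid and calculator is moved by more than 15 mm (distance of any of amber_bottle, jar_lid, calculator from where it was at the start of the episode above 0.015 m).
It also fails if it takes over 64 s, if anything falls off the work surface, if the arm or the gripper's body presses on something with over 40 N, if the wrist force passes 120 N, or if a joint passes its speed limit or range.

## Robot

A 7-joint arm with a two-finger parallel gripper is mounted at the origin on a cart in front of the work surface, level with it; the furniture and walls round the work are solid. World frame = base frame: x ahead of the robot, y to its left, z up, the work surface at z = 0. Lengths are in m, angles in rad, forces in N, time in s.
With the tool pointing down it reaches from about 0.425 to 0.875 m from the base axis. Payload 8.4 kg.
Tool frame: the origin (TCP) lies midway between the tips of the shut fingers; the grasp point (between the pads) lies behind it (hold_point_z is the z of the grasp point in the tool frame, in m); z points along the fingers, y is the line along which they close (so a half turn about z gives the same grasp; the last joint's range is limited). The gripper opens to 87 mm and grips with 3 to 60 N. Pads are 19 mm wide; open, the fingers measure 117 mm over their backs; the gripper's body (75 mm by 190 mm) begins 51 mm behind the grasp point.
Start: joints at [-1.207, 0.333, 0.04, 1.465, -0.013, 1.343, -0.059], TCP at [0.29, 0.582, 0.223] pointing down, gripper open.
Joint ranges: [-2.58, 2.58], [-0.38, 2.09], [-1.3, 1.39], [0.25, 2.4], [-1.5, 4.64], [0.08, 2.09], [-2.65, 2.65]. Speed limits (rad/s): [2.22, 2.22, 2.79, 2.79, 3.14, 3.14, 3.14].

## Interface

Orientations are given as a unit quaternion [w, x, y, z].
In Python, from workcell import * gives the robot as it stands. The module is installed in compiled form; this text tells all that it offers.
- The arm moves only by the shell command python3 -m jog 'ROWS' [FORCE]. ROWS is JSON, a list of rows, each a list of 3 entries, a list of its own where there are three numbers: the turn, a rotation vector about the tool's x, y, z in degrees, then the shift along the tool's x, y, z in m, then the closure, from 0 (fully open) to 1 (shut). In form: [[[wx, wy, wz], [tx, ty, tz], hand], ...]. A call has exactly 10 rows; each row is the pose to reach, as a shift and turn from the pose commanded when the call began, along the tool's axes at that moment; what a row does not reach only later rows make up. A row lasts 1/8 s, in which the tool goes at most 62.5 mm and 10.7 degrees, less where a joint would pass 70% of its speed; a pose out of reach is approached as far as the arm can. A call with a gripper value outside its range is refused whole. The fingers move at their own pace and stop on an object; FORCE is the grip in N (left out, the last holds). Time passes only in rows, so rows that repeat a pose let the fingers close, or fill a call up. It gives the time, the measured TCP pose, the force, the opening and the grip force at its end, in the units of the state.
- observe(): the state, without advancing time (a new reading comes with each control period).
- grab_frame(name): name is "side" or "top"; returns the picture (384x512x3 uint8, blue, green, red); there is no depth.
- camera_info(name): a dict with "fx", "fy", "cx", "cy" (pixels), "k1" (the pictures are not rectified: a ray, as slopes to the right and down, at radius r is drawn at 1 + k1 r^2 times it, then the intrinsics apply), "rvec" (rotation vector, rad) and "tvec" (3), from world to camera coordinates, as OpenCV has them. Camera axes: x right, y down, z forward; pixel columns grow to the right and rows downward; lengths in m; the calibration is good to about 2 mm. A picture is of the moment at which its call begins. camera_info takes no time and is no camera call.
- close_job(): hands the job in; it is judged then, once.
The state is a dict: "clock": time; "joint_pos": joint angles; "dq": joint speeds; "joint_torque": joint torques, N m; "position": TCP position; "tool_rot": TCP orientation; "contact_force": force on the tool from outside, world axes, zero at the start; "ft_torque": the same for the moment, N m; "width": finger opening in m; "grasp_force": force on a finger pad.
Only numpy, scipy, OpenCV 4.12 (cv2) and the standard library are available. Lean on these libraries where they do the work, as an engineer would, in place of code of your own. Each camera call takes 0.05 s, during which the arm holds its last target. There are 200 camera calls.

## Working session

There is one attempt and no reset: what is moved stays moved. The work goes in short steps, Python scripts to look and compute and a shell command to move; the robot and the scene stay as the last step left them, time stands still between calls to the robot, and variables do not carry over. Pictures are saved under pics/ and viewed, at most 10 in all, crops included, and the job is handed in when it is done.

```bash
mkdir -p pics; cat > h.py <<'E'
from workcell import *
import numpy as np, cv2
from scipy.spatial.transform import Rotation as R
def cam(n):
    c=camera_info(n); return c,R.from_rotvec(c["rvec"]).as_matrix(),np.array(c["tvec"])
def ray(n,u,v):
    c,M,t=cam(n); x=(u-c["cx"])/c["fx"]; y=(v-c["cy"])/c["fy"]
    rd=np.hypot(x,y); r=rd
    for _ in range(30): r=rd/(1+c["k1"]*r*r)
    s=r/rd if rd>0 else 1
    return -M.T@t, M.T@np.array([x*s,y*s,1])
def onz(n,u,v,z):
    o,d=ray(n,u,v); return o+d*(z-o[2])/d[2]
def px(n,p):
    c,M,t=cam(n); q=M@np.array(p)+t; x,y=q[:2]/q[2]; f=1+c["k1"]*(x*x+y*y)
    return np.array([c["fx"]*x*f+c["cx"],c["fy"]*y*f+c["cy"]])
def tri(a,b):
    (o1,d1),(o2,d2)=ray(*a),ray(*b); A=np.c_[d1,-d2]; s=np.linalg.lstsq(A,o2-o1,rcond=None)[0]
    p,q=o1+d1*s[0],o2+d2*s[1]; return (p+q)/2,np.linalg.norm(p-q)
E
python3 - <<'E'
from h import *
for n in("side","top"):
    im=grab_frame(n); cv2.imwrite(f"pics/{n}0.png",im); c,M,t=cam(n); print(n,c,-M.T@t)
s=observe();print(s)
E
```

```text
side {'fx': 426.0695991664921, 'fy': 426.0695991664921, 'cx': 250.7035932758202, 'cy': 185.35421585342476, 'k1': -0.10783305971621625, 'rvec': array([ 2.08691012, -0.08415437,  0.07455997]), 'tvec': array([-0.53114254,  0.13370522,  1.006584  ])} [ 0.44390375 -0.85292635  0.62343158]
top {'fx': 492.90273212529445, 'fy': 492.90273212529445, 'cx': 256.06638311180154, 'cy': 199.7321672877284, 'k1': -0.20069040445977784, 'rvec': array([ 2.11513456, -2.1627888 ,  0.14456465]), 'tvec': array([0.11167921, 0.54136869, 0.97424488])} [0.39453483 0.08863485 1.04460113]
{'clock': 0.1, 'joint_pos': array([-1.20721029,  0.33384345,  0.0398531 ,  1.46616173, -0.01337519,
        1.34328662, -0.05847345]), 'dq': array([-0.00083681, -0.00242713,  0.00060163, -0.00228153,  0.00062097,
       -0.00028087,  0.00155309]), 'joint_torque': array([ 5.06876167e-03, -6.57798743e+01,  1.34062193e+00, -4.04704714e+01,
       -5.96512598e-02,  4.11595171e-02,  1.34786733e-04]), 'position': array([0.29002365, 0.58125095, 0.22175619]), 'tool_rot': array([-1.08687631e-04,  2.29316092e-01,  9.73351743e-01, -7.08585206e-04]), 'contact_force': array([-0.46595476,  0.39205975, -0.18270381]), 'ft_torque': array([0.01896711, 0.03297572, 0.00954413]), 'grasp_force': 0.0, 'width': 0.0868872666133896}
```

View pics/side0.png

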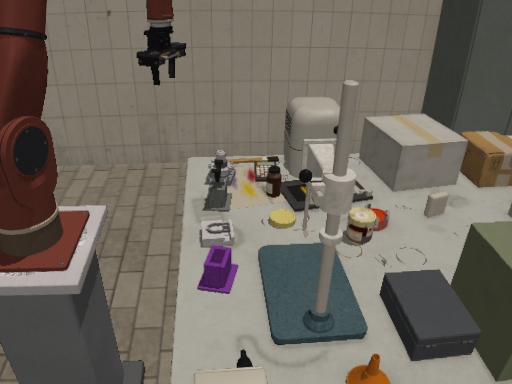

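View pics/top0.png

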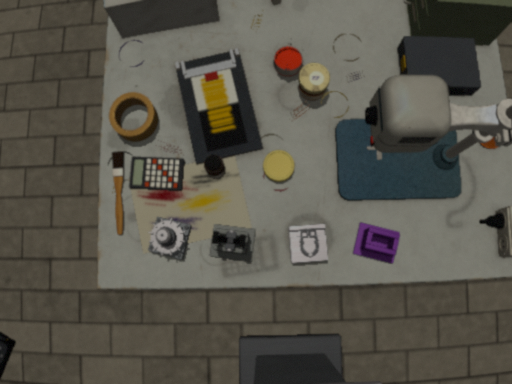

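The side view shows the rotor at about (220,160), the pliers' stand at (218,185), the loading block at (217,232) and the purple decoy at (218,270). In the top view they are at (170,238), (233,242), (308,244) and (377,242).

```bash
python3 - <<'E'
from h import *
a=cv2.imread("pics/top0.png")[210:280,140:340]; b=cv2.imread("pics/side0.png")[145:255,190:250]
a=cv2.resize(a,None,fx=4,fy=4,interpolation=cv2.INTER_CUBIC)
b=cv2.resize(cv2.rotate(b,cv2.ROTATE_90_CLOCKWISE),None,fx=5,fy=5,interpolation=cv2.INTER_CUBIC)
c=np.zeros((590,800,3),np.uint8); c[:280,:800]=a; c[285:585,:550]=b
cv2.imwrite("pics/c1.png",c)
E
```

```text
(no output)
```

View pics/c1.png

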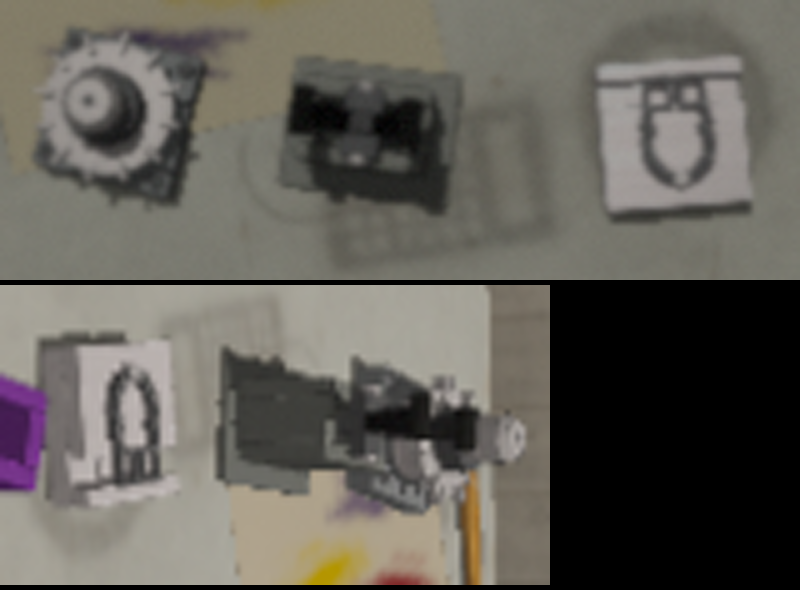

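The crop shows the shaft's end at (87,100), the two black grips at (318,108) and (402,122), the stand foot's corners, and the ring with its hinge at (683,185) and lug slots at (660,95) and (690,95). I'll measure these now.

```bash
python3 - <<'E'
from h import *
T=np.mean([grab_frame("top") for _ in range(6)],0); S=np.mean([grab_frame("side") for _ in range(6)],0)
np.save("T.npy",T);np.save("S.npy",S)
def t(u,v): return ("top",140+u/4-.375,210+v/4-.375)
def s(u,v): return ("side",190+(v-285)/5-.4,109-u/5+145+.4)
p=lambda x:np.round(np.array(x)*1000,1)
sh,e=tri(t(87,100),s(513,438));print("shaft end",p(sh),p(e))
print("rotor block z22",[p(onz(*t(*c),.022)) for c in((38,165),(180,203),(205,62),(70,30))])
f=[onz(*t(*c),.004) for c in((297,57),(462,72),(445,212),(283,185))];print("foot",p(f),p(np.mean(f,0)))
for n,c in dict(hinge=(683,185),la=(658,98),lb=(691,98)).items(): print(n,p(onz(*t(*c),.029)))
# loading block top face, ring dark inside
def up(im,x0,x1,y0,y1): return cv2.resize(np.clip(im[y0:y1,x0:x1],0,255).astype(np.uint8),None,fx=4,fy=4,interpolation=cv2.INTER_CUBIC)
for nm,im,(x0,x1,y0,y1) in(("top",T,(280,335,215,270)),("side",S,(195,240,215,250))):
    g=cv2.cvtColor(up(im,x0,x1,y0,y1),cv2.COLOR_BGR2GRAY); 
    m=(g>150).astype(np.uint8); cs,_=cv2.findContours(m,cv2.RETR_EXTERNAL,2); c=max(cs,key=cv2.contourArea)
    r=cv2.minAreaRect(c); b=cv2.boxPoints(r); b=b/4-.375+[x0,y0]
    q=[onz(nm,*k,.024) for k in b]; print(nm,"block top",p(q),"mean",p(np.mean(q,0)))
    ins=cv2.drawContours(np.zeros_like(m),[cv2.convexHull(c)],-1,1,-1); ins=cv2.erode(ins,np.ones((7,7)))
    d=((g<110)&(ins>0)).astype(np.uint8); n,l,st,ce=cv2.connectedComponentsWithStats(d)
    for i in range(1,n):
        if st[i,4]>60:
            ys,xs=np.nonzero(l==i); w=[onz(nm,x/4-.375+x0,y/4-.375+y0,.029)for x,y in zip(xs,ys)];w=np.array(w)[:,:2]
            print(nm,"dark",st[i,4],"bbox",p(w.min(0)),p(w.max(0)),"mean",p(w.mean(0)))
E
```

```text
shaft end [469.8 286.1  89.3] 3.8
rotor block z22 [array([443.4, 326.3,  22. ]), array([422.5, 251. ,  22. ]), array([495.9, 237.4,  22. ]), array([514.3, 309.4,  22. ])]
foot [[499.4 190.8   4. ]
 [489.5 103.3   4. ]
 [415.8 113.7   4. ]
 [431.7 199.    4. ]] [459.1 151.7   4. ]
hinge [426.2  -9.4  29. ]
la [471.4   2.   29. ]
lb [470.9 -15.1  29. ]
top block top [[476.   31.2  24. ]
 [478.   -3.1  24. ]
 [418.7  -6.2  24. ]
 [416.7  27.9  24. ]] mean [447.3  12.5  24. ]
top dark 712 bbox [426.4  -1.7] [462.8  12.3] mean [442.2   6.7]
side block top [[398.3 -86.8  24. ]
 [395.3  55.   24. ]
 [508.5  48.   24. ]
 [498.8 -93.2  24. ]] mean [450.2 -19.3  24. ]Traceback (most recent call last):
  File "<stdin>", line 22, in <module>
  File "h.py", line 13, in onz
    o,d=ray(n,u,v); return o+d*(z-o[2])/d[2]
        ~~~^^^^^^^
  File "h.py", line 7, in ray
    c,M,t=cam(n); x=(u-c["cx"])/c["fx"]; y=(v-c["cy"])/c["fy"]
          ~~~^^^
  File "h.py", line 5, in cam
    c=camera_info(n); return c,R.from_rotvec(c["rvec"]).as_matrix(),np.array(c["tvec"])
ValueError: time passes only in moves, steps and waits
```

```bash
cat > fix.py <<'E'
s=open('h.py').read()
s=s.replace('def cam(n):\n    c=camera_info(n);','_C={}\ndef cam(n):\n    if n not in _C:_C[n]=camera_info(n)\n    c=_C[n];')
s+='''
def mm(x): return np.round(np.array(x)*1000,1)
def to(p,yaw):
    """tool-frame shift (m), turn (deg) from measured pose to TCP at p, pointing down, tool y at world yaw (deg) from +y"""
    o=observe(); M=R.from_quat(np.roll(o["tool_rot"],-1)); G=R.from_euler("z",yaw,degrees=True)*R.from_matrix(np.array([[-1,0,0],[0,1,0],[0,0,-1.]]))
    return np.round(M.inv().apply(np.array(p)-o["position"]),4),np.round((M.inv()*G).as_rotvec(degrees=True),2)
def up(im,x0,x1,y0,y1,k=4): return cv2.resize(np.clip(im[y0:y1,x0:x1],0,255).astype(np.uint8),None,fx=k,fy=k,interpolation=cv2.INTER_CUBIC)
def blobs(m,x0,y0,k=4,amin=60):
    n,l,st,ce=cv2.connectedComponentsWithStats(m.astype(np.uint8))
    return [(int(st[i,4]),ce[i]/k-(k-1)/2/k+[x0,y0],(l==i)) for i in range(1,n) if st[i,4]>amin]
'''
open('h.py','w').write(s)
E
python3 fix.py; python3 - <<'E'
from h import *
import workcell; print([a for a in dir(workcell) if a[0]!='_'], getattr(workcell,'hold_point_z',None))
T=np.load("T.npy");S=np.load("S.npy")
for nm,im,(x0,x1,y0,y1) in(("top",T,(205,260,220,268)),("side",S,(205,240,145,212))):
    g=cv2.cvtColor(up(im,x0,x1,y0,y1),cv2.COLOR_BGR2GRAY)
    for th in (25,35,):
        for a,c,_ in blobs(g<th,x0,y0): print(nm,th,a,c.round(1),mm(onz(nm,*c,.112)), mm(_.shape))
g=up(S,205,240,145,212,8); t=up(T,205,260,220,268,8)
o=np.zeros((540,800,3),np.uint8);o[:g.shape[0],:280]=g;o[:t.shape[0],300:740]=t;cv2.imwrite("pics/c2.png",o)
E
```

```text
['MotionError', 'camera_info', 'close_job', 'grab_frame', 'hold_point_z', 'observe'] -0.0187
top 25 1830 [219.1 238.4] [460.6 170.4 112. ] [192000 220000]
top 25 1650 [239.4 241.1] [454.7 132.  112. ] [192000 220000]
top 35 2327 [219.3 238.7] [460.  170.2 112. ] [192000 220000]
top 35 2826 [241.1 243.4] [450.2 128.9 112. ] [192000 220000]
top 35 139 [219.7 250.6] [437.5 169.7 112. ] [192000 220000]
top 35 166 [231.2 252.6] [433.2 148.  112. ] [192000 220000]
side 25 345 [218.3 163. ] [459.9 167.4 112. ] [268000 140000]
side 25 797 [216.8 174.8] [454.3 101.  112. ] [268000 140000]
side 35 2000 [217.3 169.8] [456.1 128.5 112. ] [268000 140000]
```

View pics/c2.png

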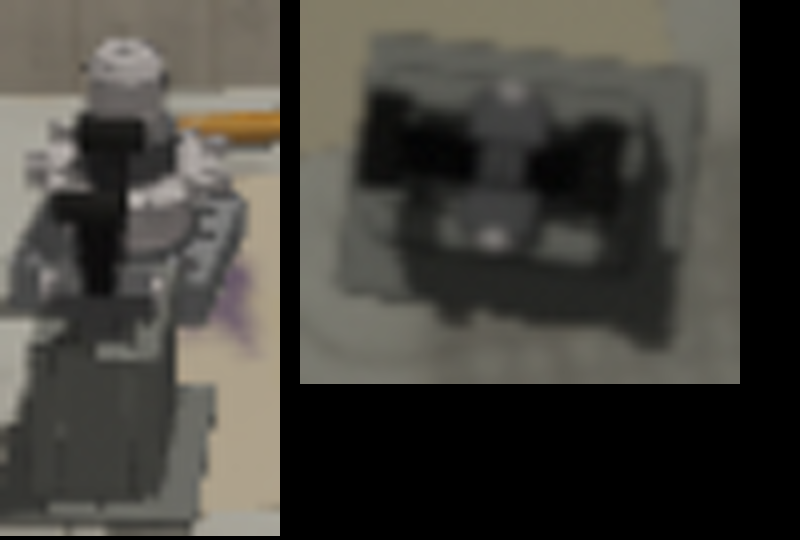

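The zoom shows the grip bars at about (387,137) and (600,163) in the top crop, and at (110,130) and (90,205) in the side crop.

```bash
python3 - <<'E'
from h import *
a=[("top",205+(u-300)/8-.44,220+v/8-.44) for u,v in((387,137),(600,163))]
b=[("side",205+u/8-.44,145+v/8-.44) for u,v in((110,130),(90,205))]
P=[tri(x,y) for x,y in zip(a,b)]
for p,e in P: print(mm(p),mm(e))
Q=[onz(*x,.115) for x in a]; print(mm(Q),mm(np.mean(Q,0)))
d=Q[0]-Q[1]; yaw=np.degrees(np.arctan2(-d[0],d[1]));print(yaw)
print(mm(px("top",[.46,.15,.112])/1000))
print(to([.459,.151,.112+.0187*0-.0187+.0+.15],-8))
E
```

```text
[462.  177.2 113.8] 3.8
[454.6 126.9 111.9] 4.4
[[463.8 177.2 115. ]
 [456.6 126.8 115. ]] [460.2 152.  115. ]
-8.124819840300527
[229.9 238.5]
(array([-0.3433, -0.3099, -0.0207]), array([ -0.  ,  -0.  , -18.52]))
```

```bash
python3 -m jog '[[[0,0,-4],[-0.03,-0.028,0],0],[[0,0,-8],[-0.08,-0.07,0],0],[[0,0,-12],[-0.13,-0.117,0],0],[[0,0,-16],[-0.18,-0.162,0],0],[[0,0,-18.5],[-0.23,-0.207,0],0],[[0,0,-18.5],[-0.28,-0.252,0],0],[[0,0,-18.5],[-0.32,-0.288,0],0],[[0,0,-18.5],[-0.343,-0.310,0.02],0],[[0,0,-18.5],[-0.344,-0.310,0.03],0],[[0,0,-18.5],[-0.344,-0.310,0.03],0]]' 25
python3 - <<'E'
from h import *
print(observe()["position"],to([.460,.152,.093],-8))
a=np.mean([grab_frame("top") for _ in range(3)],0);b=np.mean([grab_frame("side") for _ in range(3)],0)
o=np.zeros((600,800,3),np.uint8);t=up(a,190,270,215,265,5);g=up(b,180,260,90,190,5);o[:t.shape[0],400:800]=t;o[:g.shape[0],:400]=g;cv2.imwrite("pics/c3.png",o)
E
```

```text
clock: 1.95
position: [0.459, 0.151, 0.1921]
tool_rot: [-0.001, 0.07, 0.998, -0.0]
contact_force: [-1.2, 0.9, 1.0]
width: 0.087
grasp_force: 0.0
[0.45902107 0.15102972 0.19205496] (array([-0.0009,  0.0011,  0.0991]), array([-0.02, -0.06, -0.02]))
```

View pics/c3.png

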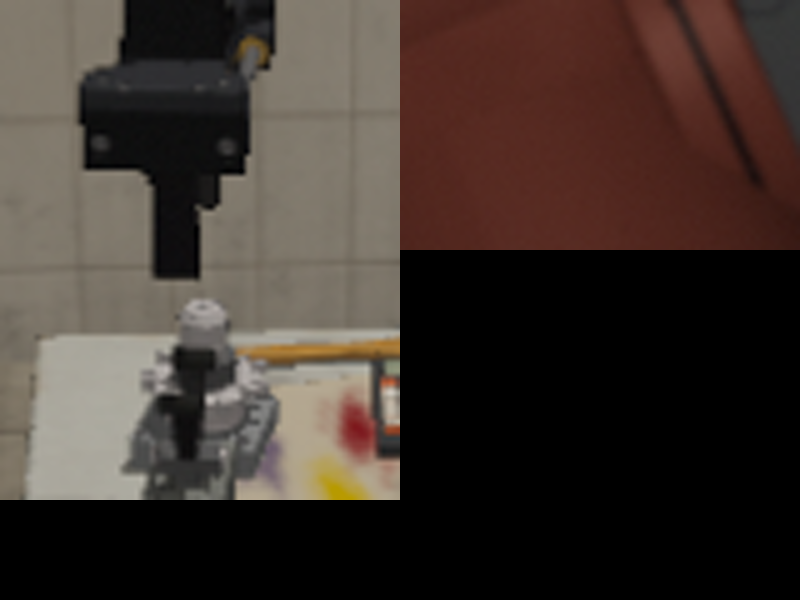

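The side view shows the near finger's tip centre at crop (177,278), which is side pixel (215,145). It sits above the near grip at crop (182,408). The arm hides the top view.

```bash
python3 - <<'E'
from h import *
y=np.array([np.sin(np.radians(8)),np.cos(np.radians(8)),0])
for d in (.0435,.0585): print(px("side",np.array([.459,.151,.192])-y*d))
print(180+177/5-.4,90+278/5-.4)
c=np.array([.460,.152,.112])
for s in(26,-26): print(px("side",c+y*s/1000))
E
```

```text
[215.5076784  144.78680805]
[214.76135753 147.31893758]
215.0 145.2
[219.61891776 161.23633836]
[217.36728257 170.15826255]
```

```bash
python3 -m jog '[[[0,0,0],[0,0.001,0.03],0],[[0,0,0],[0,0.001,0.06],0],[[0,0,0],[0,0.001,0.085],0],[[0,0,0],[0,0.001,0.099],0],[[0,0,0],[0,0.001,0.099],0.15],[[0,0,0],[0,0.001,0.099],0.2],[[0,0,0],[0,0.001,0.099],0.25],[[0,0,0],[0,0.001,0.099],0.28],[[0,0,0],[0,0.001,0.099],0.28],[[0,0,0],[0,0.001,0.099],0.28]]' 25
```

```text
clock: 3.5
position: [0.4601, 0.1518, 0.0942]
tool_rot: [0.0, 0.07, 0.998, 0.0]
contact_force: [-0.5, -1.0, 5.4]
width: 0.0631
grasp_force: 9.6
```

```bash
python3 -m jog '[[[0,0,0],[0,0,0],0.31],[[0,0,0],[0,0,-0.005],0.31],[[0,0,0],[0,0,-0.02],0.31],[[0,0,0],[0,0,-0.04],0.31],[[0,0,0],[0,0,-0.06],0.31],[[0,0,0],[0,0,-0.08],0.31],[[0,0,0],[0,0,-0.09],0.31],[[0,0,0],[0,0,-0.09],0.31],[[0,0,0],[0,0,-0.09],0.31],[[0,0,0],[0,0,-0.09],0.31]]' 30
python3 - <<'E'
from h import *
print(to([.471,-.0065,.142],4))
S=np.load("S.npy"); b=grab_frame("side")
for u in np.array([[.471,-.0065,.029]]): print(px("side",u))
o=np.zeros((560,800,3),np.uint8);t=up(S,195,240,212,252,9);g=up(b,195,245,120,180,7);o[:t.shape[0],:405]=t;o[:420,410:760]=g;cv2.imwrite("pics/c4.png",o)
E
```

```text
clock: 4.75
position: [0.4593, 0.1514, 0.1828]
tool_rot: [-0.001, 0.07, 0.998, -0.0]
contact_force: [-0.6, 0.1, -1.7]
width: 0.0601
grasp_force: 6.6
(array([-0.0336, -0.1547,  0.0409]), array([ -0.04,  -0.06, -12.02]))
[225.43659243 225.89409211]
```

View pics/c4.png

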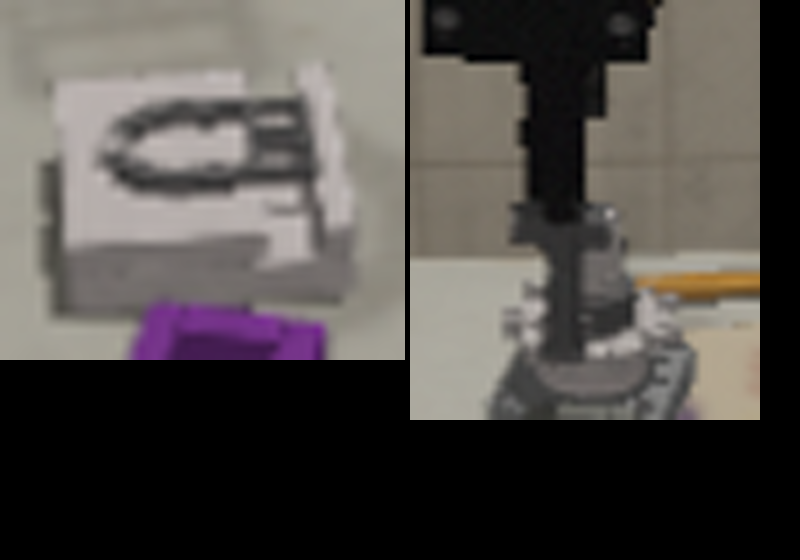

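The side crop shows the ring's slots at about (276,120) and (280,160) and its hinge at (110,155). The lifted pliers hang straight from the fingers. I'll check the ring's y-centre in both views.

```bash
python3 - <<'E'
from h import *
s=lambda u,v:("side",195+u/9-.44,212+v/9-.44)
for c in((276,120),(280,160),(110,152),(170,98),(170,180),(290,98),(300,180)): print("side",c,mm(onz(*s(*c),.029)))
T=np.load("T.npy"); x0,y0=290,222
g=cv2.cvtColor(up(T,290,326,222,262,8),cv2.COLOR_BGR2GRAY)
for v in range(60,290,20):
    r=g[v].astype(int); k=np.nonzero(r<115)[0]; 
    if len(k): q=[mm(onz("top",x0+u/8-.44,y0+v/8-.44,.027))[:2] for u in(k[0],k[-1])]; print(v,k[0],k[-1],q, "midy",(q[0][1]+q[1][1])/2)
E
```

```text
side (276, 120) [470.7  -2.3  29. ]
side (280, 160) [471.  -20.8  29. ]
side (110, 152) [426.  -14.3  29. ]
side (170, 98) [442.4   9.9  29. ]
side (170, 180) [441.7 -28.   29. ]
side (290, 98) [474.9   7.9  29. ]
side (300, 180) [475.9 -30.2  29. ]
60 82 287 [array([482.3,  10.5]), array([480.9, -42.8])] midy -16.15
80 84 287 [array([477.1,  10.1]), array([475.7, -42.6])] midy -16.25
100 85 287 [array([471.9,  10. ]), array([470.5, -42.4])] midy -16.2
120 84 219 [array([466.7,  10.4]), array([465.8, -24.6])] midy -7.1000000000000005
140 83 225 [array([461.5,  10.9]), array([460.6, -25.9])] midy -7.499999999999999
160 78 226 [array([456.4,  12.3]), array([455.4, -26. ])] midy -6.85
180 82 231 [array([451.2,  11.4]), array([450.2, -27.1])] midy -7.8500000000000005
200 84 232 [array([446. ,  11.1]), array([445. , -27.2])] midy -8.05
220 0 228 [array([441.4,  32.9]), array([439.9, -26. ])] midy 3.4499999999999993
240 0 224 [array([436.3,  33.1]), array([434.8, -24.8])] midy 4.15
260 0 207 [array([431.1,  33.2]), array([429.7, -20.2])] midy 6.500000000000002
280 0 169 [array([426. ,  33.3]), array([424.8, -10.2])] midy 11.549999999999999
```

```bash
python3 -m jog '[[[0,0,-2],[-0.003,-0.02,-0.012],0.31],[[0,0,-4],[-0.01,-0.05,-0.012],0.31],[[0,0,-6],[-0.017,-0.08,-0.012],0.31],[[0,0,-8],[-0.024,-0.11,-0.01],0.31],[[0,0,-10],[-0.03,-0.14,0],0.31],[[0,0,-12],[-0.033,-0.155,0.02],0.31],[[0,0,-12],[-0.033,-0.156,0.04],0.31],[[0,0,-12],[-0.033,-0.156,0.05],0.31],[[0,0,-12],[-0.033,-0.156,0.05],0.31],[[0,0,-12],[-0.033,-0.156,0.05],0.31]]' 30
python3 - <<'E'
from h import *
b=np.mean([grab_frame("side") for _ in range(4)],0);a=np.mean([grab_frame("top") for _ in range(2)],0)
print(observe()["position"],observe()["width"])
o=np.zeros((600,800,3),np.uint8);t=up(b,190,245,185,245,9);g=up(a,280,335,215,270,5);o[:540,:495]=t;o[:275,500:775]=g;cv2.imwrite("pics/c5.png",o)
E
```

```text
clock: 6.05
position: [0.4711, -0.0072, 0.1342]
tool_rot: [0.0, -0.035, 0.999, 0.0]
contact_force: [-0.5, 0.8, -0.6]
width: 0.0603
grasp_force: 6.6
[ 0.47084321 -0.00739063  0.13388132] 0.06007697418624287
```

View pics/c5.png

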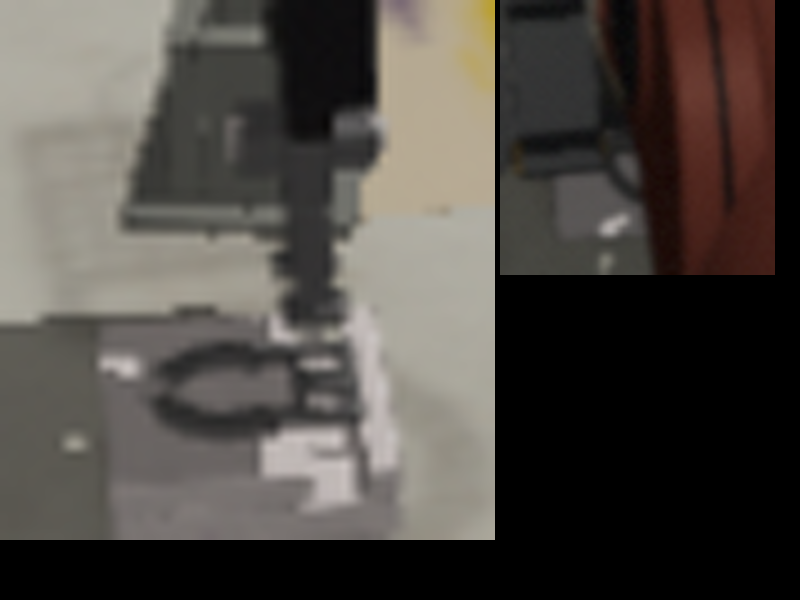

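```bash
python3 - <<'E'
from h import *
c=lambda p:(px("side",p)-[190,185]+.44)*9
y=np.array([-np.sin(np.radians(4)),np.cos(np.radians(4)),0]);b=np.array([.4708,-.0074,0])
for n,z in(("pin end",.0467),("shoulder",.0557),("shoulder top",.06),("slot pred",.029)):
    print(n,[c(b+y*s+[0,0,z]).round(0) for s in(.009,-.009)])
print("per mm x",c(b+[.001,0,.029])-c(b+[0,0,.029]),"y",c(b+[0,.001,.029])-c(b+[0,0,.029]))
im=np.mean([grab_frame("side") for _ in range(3)],0)
g=cv2.cvtColor(up(im,190,245,185,245,9),cv2.COLOR_BGR2GRAY)
for u in(305,315,325): print(u,[int(x) for x in g[270:420:5,u]])
for v in(300,320,330,340,362,400): print(v,[int(x) for x in g[v,265:385:5]])
E
```

```text
pin end [array([318., 301.]), array([325., 338.])]
shoulder [array([317., 273.]), array([325., 310.])]
shoulder top [array([317., 259.]), array([325., 297.])]
slot pred [array([319., 355.]), array([326., 393.])]
per mm x [ 3.72739654 -0.13543191] y [-0.15013643 -2.14309116]
305 [50, 50, 50, 51, 51, 51, 50, 49, 49, 51, 61, 75, 98, 117, 116, 96, 81, 82, 114, 125, 82, 46, 44, 47, 55, 66, 74, 67, 58, 54]
315 [52, 51, 49, 48, 50, 51, 52, 53, 55, 52, 56, 67, 88, 107, 108, 92, 85, 93, 133, 147, 104, 65, 60, 62, 73, 102, 121, 103, 74, 55]
325 [48, 56, 68, 69, 55, 48, 52, 63, 72, 62, 64, 89, 121, 142, 124, 83, 76, 98, 143, 155, 104, 67, 73, 75, 77, 104, 128, 120, 94, 64]
300 [152, 138, 112, 86, 61, 51, 47, 50, 50, 50, 52, 54, 52, 61, 76, 103, 127, 150, 163, 169, 169, 167, 165, 167]
320 [126, 140, 138, 113, 83, 66, 58, 62, 61, 59, 56, 57, 64, 67, 59, 78, 112, 151, 179, 190, 189, 182, 174, 171]
330 [100, 138, 167, 158, 139, 124, 112, 108, 98, 90, 88, 99, 121, 134, 125, 127, 138, 160, 180, 188, 188, 189, 183, 176]
340 [98, 121, 146, 155, 157, 153, 142, 128, 116, 110, 108, 113, 124, 131, 127, 119, 114, 137, 168, 181, 188, 196, 193, 181]
362 [62, 66, 67, 67, 60, 47, 64, 98, 126, 140, 146, 148, 156, 146, 123, 99, 87, 103, 136, 163, 183, 192, 183, 162]
400 [95, 96, 97, 99, 93, 83, 64, 50, 74, 110, 121, 123, 128, 122, 107, 91, 82, 77, 89, 120, 156, 174, 186, 190]
```

```bash
python3 -m jog '[[[0,0,0],[-0.0022,0.0003,0.003],0.31],[[0,0,0],[-0.0022,0.0003,0.007],0.31],[[0,0,0],[-0.0022,0.0003,0.011],0.31],[[0,0,0],[-0.0022,0.0003,0.014],0.31],[[0,0,0],[-0.0022,0.0003,0.016],0.31],[[0,0,0],[-0.0022,0.0003,0.017],0.31],[[0,0,0],[-0.0022,0.0003,0.018],0.31],[[0,0,0],[-0.0022,0.0003,0.019],0.31],[[0,0,0],[-0.0022,0.0003,0.020],0.31],[[0,0,0],[-0.0022,0.0003,0.020],0.31]]' 30
```

```text
clock: 7.75
position: [0.4728, -0.007, 0.1135]
tool_rot: [-0.0, -0.035, 0.999, -0.0]
contact_force: [-0.4, -0.6, -1.9]
width: 0.0604
grasp_force: 6.6
```

```bash
python3 -m jog '[[[0,0,0],[0,0,0.001],0.31],[[0,0,0],[0,0,0.002],0.31],[[0,0,0],[0,0,0.003],0.31],[[0,0,0],[0,0,0.004],0.31],[[0,0,0],[0,0,0.005],0.31],[[0,0,0],[0,0,0.005],0.31],[[0,0,0],[0,0,0.005],0.31],[[0,0,0],[0,0,0.005],0.31],[[0,0,0],[0,0,0.005],0.31],[[0,0,0],[0,0,0.005],0.31]]' 30
python3 - <<'E'
from h import *
b=np.mean([grab_frame("side") for _ in range(4)],0)
print(observe()["position"],observe()["contact_force"])
cv2.imwrite("pics/c6.png",up(b,195,245,195,245,11))
E
```

```text
clock: 9.0
position: [0.4729, -0.007, 0.1086]
tool_rot: [0.0, -0.035, 0.999, -0.0]
contact_force: [0.6, -0.7, -0.5]
width: 0.06
grasp_force: 6.7
[ 0.47284126 -0.00701546  0.10858747] [-0.0853559  -0.30421929 -0.31335596]
```

View pics/c6.png

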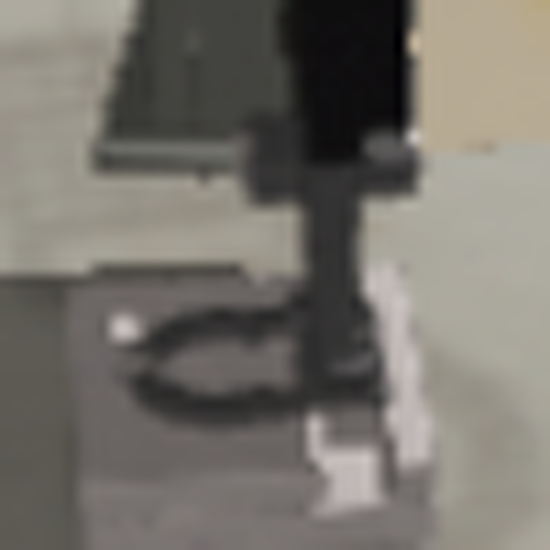

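The picture shows the blade at (333,330) with both pins down in the lugs around (340,380). There is no contact force. I'll centre by 1 mm, ease up slightly and spread gradually.

```bash
python3 -m jog '[[[0,0,0],[-0.001,0,-0.001],0.32],[[0,0,0],[-0.001,0,-0.001],0.34],[[0,0,0],[-0.001,0,-0.001],0.36],[[0,0,0],[-0.001,0,-0.001],0.38],[[0,0,0],[-0.001,0,-0.001],0.40],[[0,0,0],[-0.001,0,-0.001],0.42],[[0,0,0],[-0.001,0,-0.001],0.44],[[0,0,0],[-0.001,0,-0.001],0.45],[[0,0,0],[-0.001,0,-0.001],0.45],[[0,0,0],[-0.001,0,-0.001],0.45]]' 35
```

```text
clock: 10.45
position: [0.4746, -0.0069, 0.1103]
tool_rot: [0.001, -0.035, 0.999, 0.0]
contact_force: [-0.2, -0.5, 7.6]
width: 0.0482
grasp_force: 17.2
```

```bash
python3 -m jog '[[[0,0,0],[0,0,-0.001],0.45],[[0,0,0],[0,0,-0.0015],0.47],[[0,0,0],[0,0,-0.0015],0.49],[[0,0,0],[0,0,-0.0015],0.51],[[0,0,0],[0,0,-0.0015],0.53],[[0,0,0],[0,0,-0.0015],0.55],[[0,0,0],[0,0,-0.0015],0.57],[[0,0,0],[0,0,-0.0015],0.59],[[0,0,0],[0,0,-0.0015],0.62],[[0,0,0],[0,0,-0.0015],0.62]]' 35
```

```text
clock: 11.7
position: [0.4738, -0.0069, 0.1111]
tool_rot: [0.0, -0.035, 0.999, -0.0]
contact_force: [-0.4, 0.1, -1.5]
width: 0.0334
grasp_force: 26.3
```

```bash
python3 -m jog '[[[0,0,0],[0,0,-0.001],0.62],[[0,0,0],[0,0,-0.003],0.62],[[0,0,0],[0,0,-0.006],0.62],[[0,0,0],[0,0,-0.012],0.62],[[0,0,0],[0,0,-0.022],0.62],[[0,0,0],[0,0,-0.035],0.62],[[0,0,0],[0,0,-0.05],0.62],[[0,0,0],[0,0,-0.06],0.62],[[0,0,0],[0,0,-0.06],0.62],[[0,0,0],[0,0,-0.06],0.62]]' 40
python3 - <<'E'
from h import *
b=np.mean([grab_frame("side") for _ in range(4)],0);a=grab_frame("top")
np.save("S2.npy",b);print(observe()["position"])
o=np.zeros((550,800,3),np.uint8);o[:,:550]=up(b,195,245,170,220,11);o[:250,555:795]=up(a,285,333,215,265,5)
cv2.imwrite("pics/c7.png",o)
E
```

```text
clock: 12.95
position: [0.4736, -0.0069, 0.1707]
tool_rot: [-0.0, -0.035, 0.999, -0.0]
contact_force: [0.4, 0.2, -2.1]
width: 0.0335
grasp_force: 29.7
[ 0.47360949 -0.00697797  0.17070527]
```

View pics/c7.png

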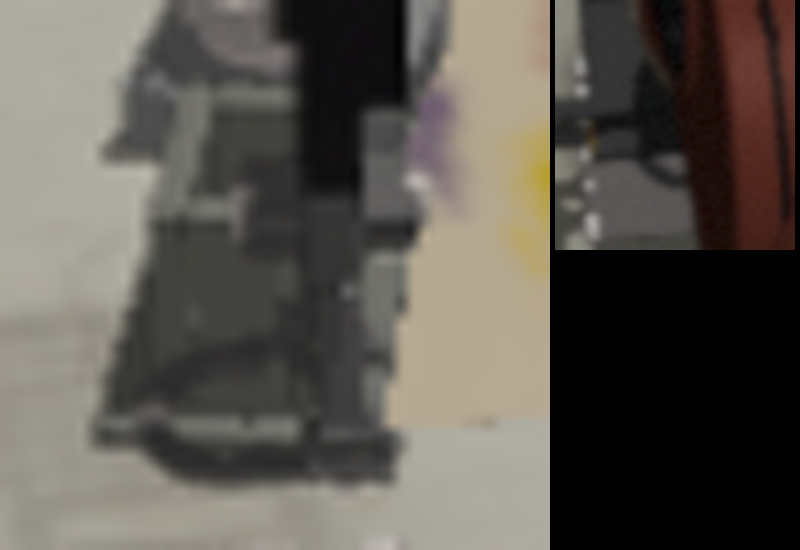

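The picture shows the ring hanging on the pliers, spread and level, with its hinge at about (145,415) and its lugs at (390,460). Next I'll fix the shaft position and measure where the hinge is relative to the TCP.

```bash
python3 - <<'E'
from h import *
T=np.load("T.npy");S=np.load("S.npy")
for z in(.078,.088,.098): print(z,mm(onz("top",161.4,234.6,z)))
o,d=ray("side",220.2,151.4)
for y in(.284,.286,.288): print("side at y",y,mm(o+d*(y-o[1])/d[1]))
# hinge in side view, underside z ~.0836..0.0886
for u,v in((140,415),(150,425)):
    print("hinge",mm(onz("side",195+u/11-.45,170+v/11-.45,.086)))
g=cv2.cvtColor(up(np.load("S2.npy"),195,245,170,220,11),cv2.COLOR_BGR2GRAY)
for v in (395,405,415,425,440,455): print(v,[int(x) for x in g[v,80:240:8]])
o=np.zeros((600,800,3),np.uint8);o[:480,:400]=up(T,145,185,215,263,10);o[:600,410:800]=up(S,205,244,140,200,10);cv2.imwrite("pics/c8.png",o)
E
```

```text
0.078 [472.6 288.5  78. ]
0.088 [471.8 286.4  88. ]
0.098 [471.  284.3  98. ]
side at y 0.284 [467.9 284.   91.4]
side at y 0.286 [467.9 286.   90.5]
side at y 0.288 [468.  288.   89.5]
hinge [429.1  -9.6  86. ]
hinge [431.2 -13.7  86. ]
395 [152, 156, 141, 103, 68, 53, 55, 51, 52, 55, 54, 48, 47, 52, 58, 63, 66, 66, 66, 65]
405 [152, 152, 133, 94, 66, 56, 61, 64, 72, 79, 76, 63, 60, 61, 60, 62, 64, 64, 64, 65]
415 [152, 139, 115, 94, 84, 82, 84, 86, 88, 89, 87, 82, 81, 82, 82, 82, 82, 82, 82, 84]
425 [156, 128, 99, 94, 101, 107, 102, 86, 71, 62, 63, 77, 97, 110, 112, 112, 112, 112, 112, 116]
440 [154, 130, 94, 73, 73, 77, 76, 69, 55, 44, 43, 45, 54, 66, 71, 75, 78, 79, 81, 81]
455 [151, 150, 146, 143, 141, 142, 141, 133, 106, 72, 50, 45, 45, 46, 46, 45, 47, 53, 62, 57]
```

View pics/c8.png

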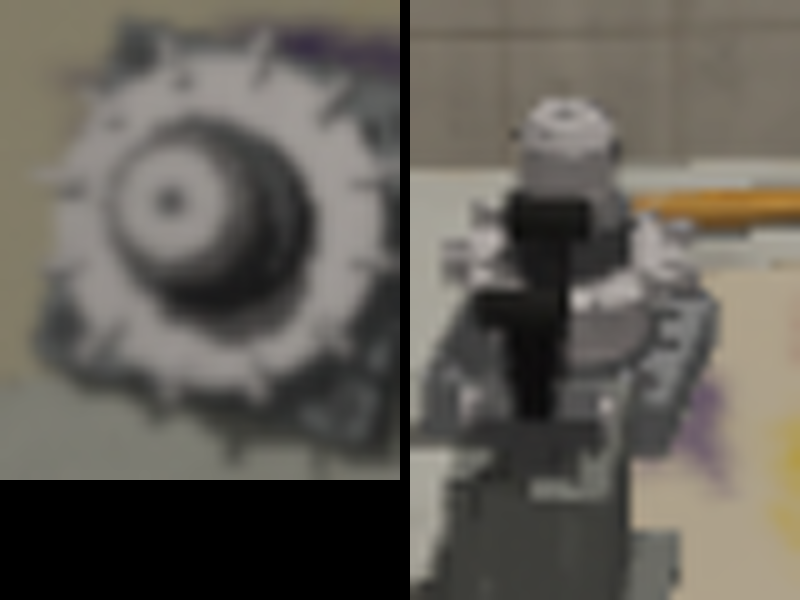

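The zoom puts the shaft's centre hole at (172,202) in the top crop and (157,113) in the side crop. That gives a shaft end near (468, 285, 91) mm. I'll carry the ring over.

```bash
python3 -m jog '[[[0,0,0],[-0.002,0,-0.01],0.62],[[0,0,0],[-0.004,0.01,-0.024],0.62],[[0,0,0],[-0.008,0.03,-0.032],0.62],[[0,0,0],[-0.012,0.06,-0.034],0.62],[[0,0,0],[-0.016,0.09,-0.034],0.62],[[0,0,0],[-0.020,0.12,-0.034],0.62],[[0,0,0],[-0.024,0.15,-0.034],0.62],[[0,0,0],[-0.028,0.175,-0.034],0.62],[[0,0,0],[-0.030,0.19,-0.034],0.62],[[0,0,0],[-0.031,0.195,-0.034],0.62]]' 40
python3 -m jog '[[[0,0,0],[-0.001,0.008,0],0.62],[[0,0,0],[-0.003,0.025,0],0.62],[[0,0,0],[-0.005,0.045,0],0.62],[[0,0,0],[-0.007,0.065,0],0.62],[[0,0,0],[-0.008,0.08,0],0.62],[[0,0,0],[-0.009,0.09,0],0.62],[[0,0,0],[-0.009,0.096,0],0.62],[[0,0,0],[-0.009,0.097,0.005],0.62],[[0,0,0],[-0.009,0.097,0.01],0.62],[[0,0,0],[-0.009,0.097,0.01],0.62]]' 40
python3 - <<'E'
from h import *
b=np.mean([grab_frame("side") for _ in range(5)],0);a=grab_frame("top")
np.save("S3.npy",b);print(observe()["position"],to([.4928,.2867,.192],4))
o=np.zeros((600,800,3),np.uint8);o[:600,:540]=up(b,200,245,115,165,12);o[:250,545:795]=up(a,145,195,210,260,5)
cv2.imwrite("pics/c9.png",o)
E
```

```text
clock: 14.45
position: [0.4912, 0.1907, 0.2054]
tool_rot: [0.0, -0.035, 0.999, 0.0]
contact_force: [0.5, -0.2, -1.5]
width: 0.0338
grasp_force: 29.7
clock: 15.7
position: [0.4932, 0.2864, 0.1944]
tool_rot: [-0.0, -0.034, 0.999, -0.0]
contact_force: [0.2, -0.2, -1.7]
width: 0.0333
grasp_force: 29.7
[0.49353208 0.28709643 0.19522639] (array([ 0.0008, -0.0003,  0.0032]), array([ 0.01,  0.01, -0.02]))
```

View pics/c9.png

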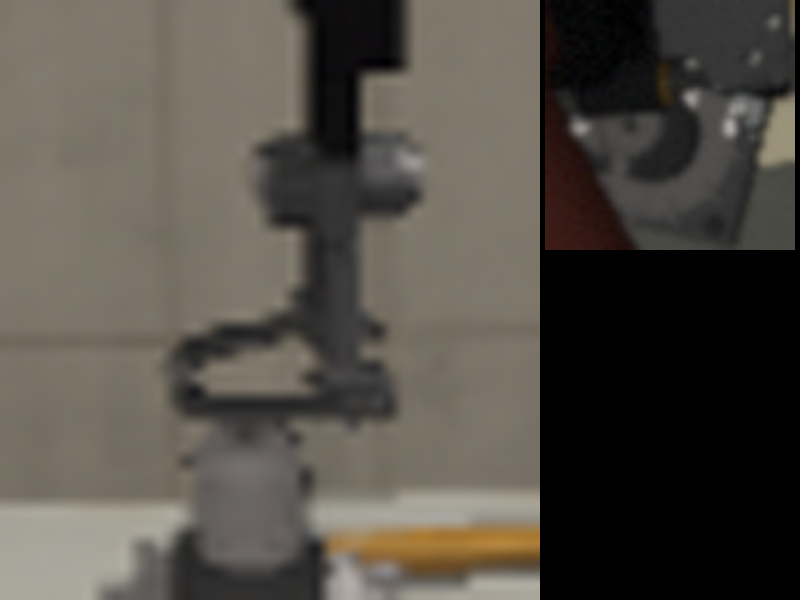

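The view is clear: the shaft land runs over u of 192–305 (centre 248), the ring's hinge end over 170–205, and the lugs end at 395. The spread ring is level above the shaft. I'll measure the edges.

```bash
python3 - <<'E'
from h import *
b=np.load("S3.npy");g=cv2.cvtColor(up(b,200,245,115,165,12),cv2.COLOR_BGR2GRAY).astype(int)
for v in(355,365,375,385,395,405): print(v,"ring",g[v,150:240:5].tolist())
for v in(470,480,490): print(v,"shaft",g[v,170:330:6].tolist())
def X(u,v,y):
    o,d=ray("side",200+u/12-.46,115+v/12-.46); return mm(o+d*(y-o[1])/d[1])
print("shaft edges/center",X(192,485,.285),X(248,485,.285),X(305,485,.285))
for u,v in((170,370),(188,370),(395,390),(395,405)): print(u,v,X(u,v,.284))
E
```

```text
355 ring [117, 119, 116, 101, 83, 63, 53, 47, 42, 42, 46, 53, 59, 58, 57, 63, 71, 84]
365 ring [116, 110, 101, 89, 80, 71, 68, 66, 56, 50, 60, 82, 104, 113, 114, 117, 117, 118]
375 ring [116, 113, 107, 97, 88, 78, 72, 73, 82, 95, 107, 112, 116, 118, 119, 119, 119, 119]
385 ring [116, 117, 115, 102, 88, 70, 60, 55, 52, 56, 73, 93, 113, 119, 119, 121, 120, 121]
395 ring [116, 119, 117, 102, 84, 63, 50, 41, 31, 29, 38, 56, 73, 79, 78, 79, 78, 78]
405 ring [114, 117, 115, 105, 92, 75, 61, 50, 44, 46, 44, 41, 39, 38, 37, 36, 36, 35]
470 shaft [107, 104, 101, 100, 99, 99, 101, 103, 105, 107, 109, 111, 112, 112, 111, 109, 107, 104, 103, 100, 98, 88, 72, 72, 90, 105, 106]
480 shaft [104, 106, 113, 113, 105, 98, 96, 96, 100, 103, 105, 107, 108, 109, 108, 106, 104, 101, 100, 97, 98, 84, 59, 57, 81, 101, 105]
490 shaft [105, 106, 110, 109, 101, 94, 92, 93, 96, 99, 101, 103, 104, 104, 104, 103, 100, 98, 97, 94, 94, 85, 71, 73, 94, 111, 115]
shaft edges/center [454.  285.   79.7] [467.7 285.   79.4] [481.7 285.   79. ]
170 370 [449.3 284.  111.2]
188 370 [453.7 284.  111.1]
395 390 [503.9 284.  104.5]
395 405 [503.9 284.  100.5]
```

```bash
python3 -m jog '[[[0,0,0],[0.001,0,0],0.62],[[0,0,0],[0.002,0,0],0.62],[[0,0,0],[0.0026,0,0.002],0.62],[[0,0,0],[0.0026,0,0.005],0.62],[[0,0,0],[0.0026,0,0.008],0.62],[[0,0,0],[0.0026,0,0.01],0.62],[[0,0,0],[0.0026,0,0.012],0.62],[[0,0,0],[0.0026,0,0.012],0.62],[[0,0,0],[0.0026,0,0.012],0.62],[[0,0,0],[0.0026,0,0.012],0.62]]' 40
python3 -m jog '[[[0,0,0],[0,0,0.0005],0.62],[[0,0,0],[0,0,0.001],0.62],[[0,0,0],[0,0,0.002],0.62],[[0,0,0],[0,0,0.003],0.62],[[0,0,0],[0,0,0.004],0.62],[[0,0,0],[0,0,0.005],0.62],[[0,0,0],[0,0,0.006],0.62],[[0,0,0],[0,0,0.006],0.62],[[0,0,0],[0,0,0.006],0.62],[[0,0,0],[0,0,0.006],0.62]]' 40
python3 - <<'E'
from h import *
b=np.mean([grab_frame("side") for _ in range(5)],0);np.save("S4.npy",b)
g=cv2.cvtColor(up(b,200,245,115,165,12),cv2.COLOR_BGR2GRAY).astype(int)
for v in range(430,500,10): print(v,g[v,130:250:5].tolist())
print(observe()["position"],observe()["contact_force"])
cv2.imwrite("pics/c10.png",up(b,200,245,120,170,12))
E
```

```text
clock: 17.25
position: [0.4909, 0.287, 0.1832]
tool_rot: [0.0, -0.035, 0.999, 0.0]
contact_force: [0.9, 1.0, -1.7]
width: 0.034
grasp_force: 29.7
clock: 18.5
position: [0.4909, 0.287, 0.1771]
tool_rot: [0.0, -0.035, 0.999, 0.0]
contact_force: [-0.2, -0.4, -1.5]
width: 0.0336
grasp_force: 29.7
430 [110, 110, 112, 115, 111, 98, 84, 73, 69, 61, 53, 49, 51, 61, 77, 92, 104, 105, 99, 94, 90, 83, 77, 74]
440 [110, 111, 111, 113, 111, 105, 97, 91, 88, 83, 74, 72, 84, 101, 108, 103, 96, 93, 92, 87, 81, 74, 68, 65]
450 [110, 109, 110, 114, 109, 97, 81, 61, 47, 50, 73, 97, 102, 95, 92, 91, 91, 92, 93, 92, 91, 90, 89, 89]
460 [109, 109, 110, 114, 109, 94, 76, 58, 48, 42, 44, 49, 53, 56, 63, 71, 79, 85, 89, 92, 93, 92, 88, 83]
470 [111, 110, 111, 115, 109, 93, 73, 56, 49, 42, 41, 41, 42, 44, 47, 49, 51, 53, 54, 56, 56, 56, 55, 54]
480 [109, 108, 109, 111, 109, 103, 95, 89, 86, 78, 68, 57, 49, 47, 45, 45, 45, 45, 44, 44, 44, 44, 45, 46]
490 [108, 108, 108, 108, 109, 112, 113, 114, 114, 108, 99, 89, 79, 74, 69, 68, 67, 67, 68, 68, 69, 69, 69, 69]
[0.49082795 0.28701106 0.17708962] [-0.13045465 -0.24534513 -1.54250369]
```

View pics/c10.png

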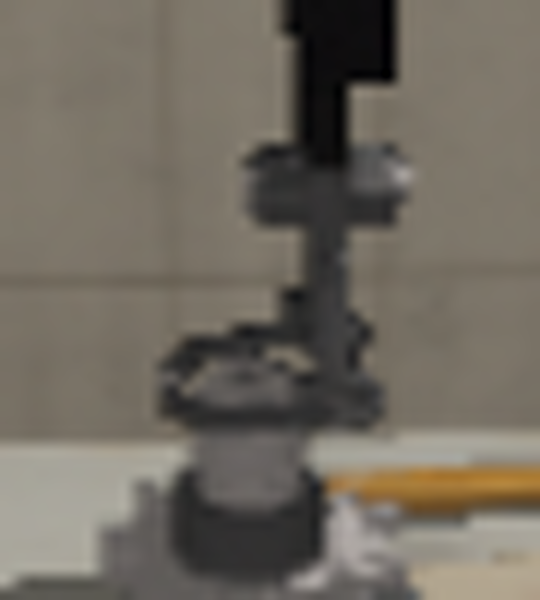

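The ring is now level around the shaft's end, which shows inside the opening at (240,375). There is no contact force, so I'll keep descending in small checked steps.

```bash
python3 -m jog '[[[0,0,0],[0,0,0.0005],0.62],[[0,0,0],[0,0,0.001],0.62],[[0,0,0],[0,0,0.0015],0.62],[[0,0,0],[0,0,0.002],0.62],[[0,0,0],[0,0,0.0025],0.62],[[0,0,0],[0,0,0.003],0.62],[[0,0,0],[0,0,0.0035],0.62],[[0,0,0],[0,0,0.004],0.62],[[0,0,0],[0,0,0.004],0.62],[[0,0,0],[0,0,0.004],0.62]]' 40
```

```text
clock: 20.0
position: [0.4909, 0.2869, 0.1731]
tool_rot: [0.0, -0.035, 0.999, -0.0]
contact_force: [-0.6, 0.1, -2.6]
width: 0.0339
grasp_force: 29.7
```

```bash
python3 -m jog '[[[0,0,0],[0,0,0.0005],0.62],[[0,0,0],[0,0,0.001],0.62],[[0,0,0],[0,0,0.0015],0.62],[[0,0,0],[0,0,0.002],0.62],[[0,0,0],[0,0,0.0025],0.62],[[0,0,0],[0,0,0.003],0.62],[[0,0,0],[0,0,0.003],0.62],[[0,0,0],[0,0,0.003],0.62],[[0,0,0],[0,0,0.003],0.62],[[0,0,0],[0,0,0.003],0.62]]' 40
```

```text
clock: 21.25
position: [0.4909, 0.2869, 0.1701]
tool_rot: [-0.0, -0.035, 0.999, -0.0]
contact_force: [0.5, 0.2, -2.0]
width: 0.0341
grasp_force: 29.7
```

```bash
python3 -m jog '[[[0,0,0],[0,0,0.0005],0.62],[[0,0,0],[0,0,0.001],0.62],[[0,0,0],[0,0,0.0015],0.62],[[0,0,0],[0,0,0.002],0.62],[[0,0,0],[0,0,0.0025],0.62],[[0,0,0],[0,0,0.003],0.62],[[0,0,0],[0,0,0.0035],0.62],[[0,0,0],[0,0,0.004],0.62],[[0,0,0],[0,0,0.004],0.62],[[0,0,0],[0,0,0.004],0.62]]' 40
```

```text
clock: 22.5
position: [0.4909, 0.287, 0.166]
tool_rot: [-0.0, -0.035, 0.999, -0.0]
contact_force: [-0.1, 0.1, -1.9]
width: 0.0337
grasp_force: 29.7
```

```bash
python3 -m jog '[[[0,0,0],[0,0,0.0005],0.62],[[0,0,0],[0,0,0.001],0.62],[[0,0,0],[0,0,0.0015],0.62],[[0,0,0],[0,0,0.002],0.62],[[0,0,0],[0,0,0.0025],0.62],[[0,0,0],[0,0,0.003],0.62],[[0,0,0],[0,0,0.0035],0.62],[[0,0,0],[0,0,0.004],0.62],[[0,0,0],[0,0,0.0045],0.62],[[0,0,0],[0,0,0.005],0.62]]' 40
```

```text
clock: 23.75
position: [0.4909, 0.2869, 0.161]
tool_rot: [0.0, -0.035, 0.999, -0.0]
contact_force: [0.1, -0.5, -1.9]
width: 0.0339
grasp_force: 29.7
```

```bash
python3 -m jog '[[[0,0,0],[0,0,0.0005],0.62],[[0,0,0],[0,0,0.001],0.62],[[0,0,0],[0,0,0.0015],0.62],[[0,0,0],[0,0,0.002],0.62],[[0,0,0],[0,0,0.0025],0.62],[[0,0,0],[0,0,0.003],0.62],[[0,0,0],[0,0,0.0035],0.62],[[0,0,0],[0,0,0.004],0.62],[[0,0,0],[0,0,0.0045],0.62],[[0,0,0],[0,0,0.005],0.62]]' 40
```

```text
clock: 25.0
position: [0.4909, 0.2869, 0.156]
tool_rot: [0.0, -0.035, 0.999, -0.0]
contact_force: [0.2, -0.4, -1.5]
width: 0.0338
grasp_force: 29.7
```

```bash
python3 -m jog '[[[0,0,0],[0,0,0.0005],0.62],[[0,0,0],[0,0,0.001],0.62],[[0,0,0],[0,0,0.0015],0.62],[[0,0,0],[0,0,0.002],0.62],[[0,0,0],[0,0,0.0025],0.62],[[0,0,0],[0,0,0.003],0.62],[[0,0,0],[0,0,0.0035],0.62],[[0,0,0],[0,0,0.0035],0.62],[[0,0,0],[0,0,0.0035],0.62],[[0,0,0],[0,0,0.0035],0.62]]' 40
python3 - <<'E'
from h import *
b=np.mean([grab_frame("side") for _ in range(4)],0);np.save("S5.npy",b)
g=cv2.cvtColor(up(b,200,245,115,175,12),cv2.COLOR_BGR2GRAY).astype(int)
for u in(230,250,270): print(u,g[400:690:10,u].tolist())
g=cv2.cvtColor(up(np.load("S3.npy"),200,245,115,175,12),cv2.COLOR_BGR2GRAY).astype(int)
for u in(230,250,270): print("before",u,g[400:690:10,u].tolist())
for z in(.058,.060,.062,.064,.066): print(z,"ring near top/bottom front at y-20, hub near edge",[(px("side",[.468,.265,zz])[1]-115+.46)*12 for zz in(z+.005,z)])
E
```

```text
clock: 26.25
position: [0.4909, 0.2869, 0.1526]
tool_rot: [-0.0, -0.035, 0.999, -0.0]
contact_force: [-0.3, 0.5, -2.3]
width: 0.034
grasp_force: 29.7
230 [111, 112, 100, 84, 82, 93, 106, 109, 106, 102, 101, 101, 102, 101, 101, 81, 51, 49, 51, 50, 49, 49, 49, 53, 67, 85, 89, 91, 99]
250 [111, 113, 96, 70, 68, 92, 108, 112, 109, 104, 102, 103, 103, 101, 105, 84, 49, 50, 52, 50, 49, 49, 49, 51, 62, 85, 93, 97, 105]
270 [117, 119, 91, 75, 91, 97, 104, 105, 102, 100, 100, 100, 99, 100, 97, 71, 41, 48, 50, 48, 48, 49, 49, 53, 69, 87, 93, 96, 104]
before 230 [48, 43, 61, 74, 83, 93, 105, 109, 105, 101, 100, 101, 102, 99, 99, 101, 93, 63, 48, 48, 49, 49, 50, 52, 66, 85, 89, 91, 99]
before 250 [48, 44, 56, 60, 69, 92, 108, 112, 108, 104, 102, 102, 102, 100, 103, 105, 96, 70, 51, 48, 49, 49, 49, 51, 62, 86, 95, 98, 104]
before 270 [51, 44, 62, 81, 91, 97, 103, 105, 102, 99, 99, 99, 98, 99, 95, 96, 95, 68, 49, 47, 49, 48, 48, 53, 69, 91, 113, 114, 100]
0.058 ring near top/bottom front at y-20, hub near edge [np.float64(581.0451484260354), np.float64(599.3497777155497)]
0.06 ring near top/bottom front at y-20, hub near edge [np.float64(573.7035803438904), np.float64(592.0363657725685)]
0.062 ring near top/bottom front at y-20, hub near edge [np.float64(566.3507215484134), np.float64(584.7117034929231)]
0.064 ring near top/bottom front at y-20, hub near edge [np.float64(558.9865559135151), np.float64(577.3757747156866)]
0.066 ring near top/bottom front at y-20, hub near edge [np.float64(551.6110673278137), np.float64(570.0285632935386)]
```

```bash
python3 -m jog '[[[0,0,0],[0,0,0.0003],0.62],[[0,0,0],[0,0,0.0006],0.62],[[0,0,0],[0,0,0.0009],0.62],[[0,0,0],[0,0,0.0012],0.62],[[0,0,0],[0,0,0.0015],0.62],[[0,0,0],[0,0,0.0015],0.62],[[0,0,0],[0,0,0.0015],0.62],[[0,0,0],[0,0,0.0015],0.62],[[0,0,0],[0,0,0.0015],0.62],[[0,0,0],[0,0,0.0015],0.62]]' 40
```

```text
clock: 27.7
position: [0.4909, 0.2869, 0.1511]
tool_rot: [-0.0, -0.035, 0.999, -0.0]
contact_force: [0.2, 0.4, -2.4]
width: 0.0336
grasp_force: 29.7
```

```bash
python3 -m jog '[[[0,0,0],[0,0,0.0003],0.62],[[0,0,0],[0,0,0.0006],0.62],[[0,0,0],[0,0,0.0008],0.62],[[0,0,0],[0,0,0.001],0.62],[[0,0,0],[0,0,0.0012],0.62],[[0,0,0],[0,0,0.0012],0.62],[[0,0,0],[0,0,0.0012],0.62],[[0,0,0],[0,0,0.0012],0.62],[[0,0,0],[0,0,0.0012],0.62],[[0,0,0],[0,0,0.0012],0.62]]' 40
```

```text
clock: 28.95
position: [0.4909, 0.287, 0.1499]
tool_rot: [-0.0, -0.035, 0.999, -0.0]
contact_force: [-0.2, 0.3, -0.6]
width: 0.0339
grasp_force: 29.7
```

```bash
python3 -m jog '[[[0,0,0],[0,0,0.0002],0.62],[[0,0,0],[0,0,0.0004],0.62],[[0,0,0],[0,0,0.0006],0.62],[[0,0,0],[0,0,0.0008],0.62],[[0,0,0],[0,0,0.0008],0.62],[[0,0,0],[0,0,0.0008],0.62],[[0,0,0],[0,0,0.0008],0.62],[[0,0,0],[0,0,0.0008],0.62],[[0,0,0],[0,0,0.0008],0.62],[[0,0,0],[0,0,0.0008],0.62]]' 40; python3 -c "
from h import *
o=observe();print(o['position'],o['contact_force'],o['ft_torque'])"
```

```text
clock: 30.2
position: [0.4909, 0.287, 0.1491]
tool_rot: [0.0, -0.035, 0.999, -0.0]
contact_force: [0.7, 0.4, 2.8]
width: 0.0339
grasp_force: 29.7
[0.49087928 0.28696473 0.14908146] [0.74419218 0.40405929 2.7828597 ] [ 0.11127596 -0.08071301 -0.01479657]
```

The ring now rests lightly on the hub at about 5 N. I'll close it gradually, letting the pins follow the slots outward (+x) and easing up slightly.

```bash
python3 -m jog '[[[0,0,0],[0,0,-0.0004],0.62],[[0,0,0],[0,0,-0.0006],0.60],[[0,0,0],[-0.0004,0,-0.0008],0.58],[[0,0,0],[-0.0008,0,-0.001],0.56],[[0,0,0],[-0.0012,0,-0.0011],0.54],[[0,0,0],[-0.0016,0,-0.0012],0.52],[[0,0,0],[-0.002,0,-0.0013],0.50],[[0,0,0],[-0.0024,0,-0.0014],0.48],[[0,0,0],[-0.0026,0,-0.0014],0.47],[[0,0,0],[-0.0026,0,-0.0014],0.47]]' 40; python3 -c "
from h import *
o=observe();print(o['position'],o['contact_force'],o['ft_torque'])"
```

```text
clock: 31.45
position: [0.4934, 0.2872, 0.1504]
tool_rot: [-0.0, -0.035, 0.999, -0.0]
contact_force: [-0.3, 0.7, -1.4]
width: 0.0465
grasp_force: 13.9
[0.49336469 0.28716713 0.15036682] [-0.33919632  0.6590716  -1.40223858] [0.08188525 0.04514027 0.03048294]
```

```bash
python3 -m jog '[[[0,0,0],[-0.0003,0,0],0.46],[[0,0,0],[-0.0006,0,0],0.44],[[0,0,0],[-0.001,0,0],0.42],[[0,0,0],[-0.0014,0,0],0.40],[[0,0,0],[-0.0018,0,0.0],0.38],[[0,0,0],[-0.0022,0,0.0],0.36],[[0,0,0],[-0.0025,0,0.0],0.34],[[0,0,0],[-0.0026,0,0.0],0.32],[[0,0,0],[-0.0026,0,0.0],0.305],[[0,0,0],[-0.0026,0,0.0],0.305]]' 40; python3 - <<'E'
from h import *
o=observe();print(o['position'],o['contact_force'],o['ft_torque'])
b=np.mean([grab_frame("side") for _ in range(4)],0);np.save("S6.npy",b);cv2.imwrite("pics/c11.png",up(b,200,245,125,175,12))
E
```

```text
clock: 32.7
position: [0.4961, 0.2877, 0.1506]
tool_rot: [0.0, -0.035, 0.999, 0.0]
contact_force: [-0.7, 0.4, -1.8]
width: 0.0604
grasp_force: 6.5
[0.49607328 0.2877082  0.15062363] [-0.69844694  0.35715303 -1.78533145] [ 0.03645296 -0.01472919  0.0094866 ]
```

View pics/c11.png

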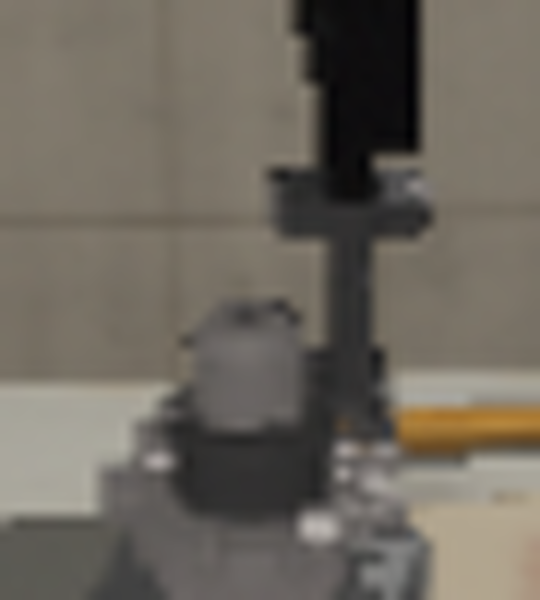

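The ring has closed: the grip force is back to its unloaded 6.5 N, and the pliers stand upright beside the shaft with no contact load. I'm past the picture limit, so I'll go by numbers from here. Next I'll draw the pins out upward, slowly at first.

```bash
python3 -m jog '[[[0,0,0],[0,0,-0.0005],0.305],[[0,0,0],[0,0,-0.001],0.305],[[0,0,0],[0,0,-0.0015],0.305],[[0,0,0],[0,0,-0.002],0.305],[[0,0,0],[0,0,-0.0025],0.305],[[0,0,0],[0,0,-0.003],0.305],[[0,0,0],[0,0,-0.0035],0.305],[[0,0,0],[0,0,-0.004],0.305],[[0,0,0],[0,0,-0.004],0.305],[[0,0,0],[0,0,-0.004],0.305]]' 40
```

```text
clock: 34.15
position: [0.4961, 0.2873, 0.1544]
tool_rot: [-0.0, -0.035, 0.999, -0.0]
contact_force: [-0.2, 0.9, -1.8]
width: 0.0606
grasp_force: 6.5
```

```bash
python3 -m jog '[[[0,0,0],[0,0,-0.001],0.305],[[0,0,0],[0,0,-0.002],0.305],[[0,0,0],[0,0,-0.004],0.305],[[0,0,0],[0,0,-0.007],0.305],[[0,0,0],[0,0,-0.012],0.305],[[0,0,0],[0,0,-0.02],0.305],[[0,0,0],[0,0,-0.03],0.305],[[0,0,0],[0,0,-0.04],0.305],[[0,0,0],[0,0,-0.05],0.305],[[0,0,0],[0,0,-0.05],0.305]]' 40
python3 - <<'E'
from h import *
print(to([.460,.1518,.200],-8)); b=np.mean([grab_frame("side") for _ in range(4)],0);np.save("S7.npy",b)
S0=np.load("S.npy")
d=np.abs(b-S0).mean(2); x=up(d*2,200,245,140,185,1); print((x[8:34:2,4:40:2]//10).astype(int))
E
```

```text
clock: 35.4
position: [0.4965, 0.2876, 0.2056]
tool_rot: [0.001, -0.035, 0.999, 0.0]
contact_force: [-0.2, 0.4, -1.4]
width: 0.0607
grasp_force: 6.5
(array([ 0.0459, -0.1329,  0.0054]), array([ 0.06,  0.08, 11.98]))
[[ 0  0  0  0  0  0  0  0  0  0  0  0  0  0  0  0  0  0]
 [ 0  0  0  0  0  0  0 12 13 13  1  0  0  0  0  0  0  0]
 [ 0  0  0  0  0  0  3 10 14 12 11  0  0  0  0  0  0  0]
 [ 0  0  0  0  0  0  2  5  6  8  6  0  0  0  0  0  0  0]
 [ 0  0  0  0  0  0  0  0  0  0  1  8 10 10  0  0  0  0]
 [ 0  0  0  0  0 17  2  0  0  0  1 16 16 18  7  0  0  0]
 [ 0  0  0  0  8  8  3 10 12  6  4  7  9 10 10  0  0  0]
 [ 0  0  0  0  4  0  5  5  5  5  6  1  0  2  0  0  0  0]
 [ 0  0  2  4 14  7  3  4  5  1  0  1  0  2  0  0  0  0]
 [ 0  0  0  0  4  0  3  4  5  0  0  4  0  3  0  0  0  0]
 [ 0  0  2  5  3  1  4  9  7  0  0  0  0  0  0  0  0  0]
 [14 14 14  4 12 13 13 11 12  0  0  0  0  0  0  0  0  0]
 [14 14 12  0  9 15 15 15 13  0  0  0  0  0  0  0  0  0]]
```

```bash
python3 -m jog '[[[0,0,1],[0.003,-0.008,0],0.305],[[0,0,3],[0.009,-0.025,0],0.305],[[0,0,5],[0.016,-0.045,0],0.305],[[0,0,7],[0.024,-0.07,0],0.305],[[0,0,9],[0.032,-0.095,0],0.305],[[0,0,11],[0.04,-0.115,0],0.305],[[0,0,12],[0.045,-0.129,0],0.305],[[0,0,12],[0.046,-0.133,0.005],0.305],[[0,0,12],[0.046,-0.133,0.02],0.305],[[0,0,12],[0.046,-0.133,0.03],0.305]]' 40
python3 - <<'E'
from h import *
print(observe()["position"],to([.4600,.1518,.0945],-8)); b=np.mean([grab_frame("side") for _ in range(4)],0);np.save("S8.npy",b)
g=cv2.cvtColor(up(b,195,245,130,190,8),cv2.COLOR_BGR2GRAY).astype(int)
p=np.array([.460,.152,0]);y=np.array([.139,.99,0])
c=lambda q:((px("side",q)-[195,130]+.44)*8).round()
tz=observe()["position"][2]-.0872
for z in(.005,.03,.067,): print(z,[c(p+y*s+[0,0,tz+z]) for s in(.009,-.009)])
for v in range(150,420,20): print(v,(g[v,100:280:6]//10).tolist())
E
```

```text
clock: 36.85
position: [0.4589, 0.152, 0.1728]
tool_rot: [-0.001, 0.069, 0.998, -0.0]
contact_force: [-0.6, 0.2, -0.7]
width: 0.0607
grasp_force: 6.5
[0.45889748 0.15195907 0.17283635] (array([-0.0012,  0.0001,  0.0783]), array([-0.05, -0.07,  0.05]))
0.005 [array([196., 330.]), array([190., 355.])]
0.03 [array([194., 263.]), array([188., 288.])]
0.067 [array([192., 162.]), array([186., 185.])]
150 [11, 11, 11, 11, 11, 7, 3, 0, 1, 1, 1, 1, 1, 1, 1, 1, 1, 8, 11, 11, 11, 11, 11, 11, 11, 11, 11, 11, 11, 11]
170 [11, 11, 11, 11, 11, 9, 7, 4, 3, 1, 1, 1, 1, 1, 1, 1, 2, 8, 12, 15, 16, 16, 13, 10, 10, 11, 11, 11, 11, 11]
190 [11, 11, 10, 8, 6, 4, 4, 4, 3, 2, 1, 1, 1, 1, 1, 2, 4, 5, 7, 8, 9, 12, 14, 12, 10, 10, 10, 11, 11, 11]
210 [11, 11, 9, 7, 5, 5, 5, 5, 5, 4, 4, 4, 4, 4, 4, 4, 5, 5, 5, 5, 5, 9, 10, 10, 9, 8, 8, 7, 7, 7]
230 [16, 16, 16, 13, 11, 11, 10, 10, 9, 6, 5, 4, 5, 4, 4, 4, 5, 6, 6, 6, 6, 8, 10, 9, 7, 6, 7, 7, 6, 6]
250 [16, 16, 16, 17, 16, 13, 11, 9, 7, 5, 5, 4, 4, 4, 4, 4, 5, 7, 8, 7, 7, 7, 7, 7, 7, 6, 5, 6, 7, 7]
270 [16, 16, 15, 15, 15, 16, 17, 17, 15, 10, 6, 4, 5, 5, 4, 4, 4, 5, 5, 5, 5, 4, 4, 4, 4, 3, 6, 12, 16, 12]
290 [16, 13, 11, 10, 11, 11, 10, 9, 8, 7, 5, 5, 5, 5, 4, 4, 4, 4, 5, 4, 4, 4, 4, 4, 4, 3, 8, 14, 16, 17]
310 [16, 15, 15, 14, 12, 14, 15, 16, 15, 11, 6, 4, 5, 5, 4, 4, 6, 6, 9, 12, 12, 11, 13, 16, 17, 18, 18, 15, 11, 9]
330 [16, 17, 15, 10, 7, 8, 9, 9, 8, 6, 5, 5, 5, 5, 5, 5, 7, 8, 10, 11, 11, 10, 10, 10, 10, 10, 10, 9, 8, 7]
350 [15, 11, 8, 6, 6, 6, 6, 5, 5, 5, 5, 5, 5, 5, 5, 6, 7, 9, 10, 10, 10, 10, 10, 9, 10, 10, 10, 9, 7, 6]
370 [9, 8, 7, 7, 6, 6, 6, 6, 6, 6, 6, 7, 9, 9, 8, 8, 9, 9, 9, 9, 9, 9, 8, 7, 7, 7, 6, 7, 11, 12]
390 [7, 8, 8, 8, 9, 8, 6, 5, 5, 5, 5, 5, 5, 9, 10, 11, 10, 10, 11, 11, 11, 10, 10, 11, 11, 12, 9, 7, 8, 9]
410 [7, 7, 7, 7, 6, 5, 5, 5, 5, 4, 5, 6, 6, 6, 6, 6, 6, 6, 6, 6, 6, 9, 10, 11, 11, 9, 7, 7, 7, 7]
```

```bash
python3 -m jog '[[[0,0,0],[-0.0012,0,0.01],0.305],[[0,0,0],[-0.0012,0,0.018],0.305],[[0,0,0],[-0.0012,0,0.022],0.305],[[0,0,0],[-0.0012,0,0.025],0.305],[[0,0,0],[-0.0012,0,0.027],0.305],[[0,0,0],[-0.0012,0,0.029],0.305],[[0,0,0],[-0.0012,0,0.031],0.305],[[0,0,0],[-0.0012,0,0.033],0.305],[[0,0,0],[-0.0012,0,0.035],0.305],[[0,0,0],[-0.0012,0,0.035],0.305]]' 40
```

```text
clock: 38.3
position: [0.4605, 0.1512, 0.1393]
tool_rot: [-0.0, 0.07, 0.998, -0.0]
contact_force: [-0.6, 0.1, -0.9]
width: 0.0604
grasp_force: 6.5
```

```bash
python3 -m jog '[[[0,0,0],[0,0,0.005],0.305],[[0,0,0],[0,0,0.010],0.305],[[0,0,0],[0,0,0.015],0.305],[[0,0,0],[0,0,0.02],0.305],[[0,0,0],[0,0,0.025],0.305],[[0,0,0],[0,0,0.030],0.305],[[0,0,0],[0,0,0.034],0.305],[[0,0,0],[0,0,0.038],0.305],[[0,0,0],[0,0,0.040],0.305],[[0,0,0],[0,0,0.040],0.305]]' 40
```

```text
clock: 39.55
position: [0.4605, 0.1512, 0.0994]
tool_rot: [-0.0, 0.07, 0.998, -0.0]
contact_force: [0.2, -0.5, -1.2]
width: 0.0608
grasp_force: 6.5
```

Now I'll seat the bolster in small steps.

```bash
python3 -m jog '[[[0,0,0],[0,0,0.001],0.305],[[0,0,0],[0,0,0.002],0.305],[[0,0,0],[0,0,0.003],0.305],[[0,0,0],[0,0,0.004],0.305],[[0,0,0],[0,0,0.0045],0.305],[[0,0,0],[0,0,0.005],0.305],[[0,0,0],[0,0,0.005],0.29],[[0,0,0],[0,0,0.005],0.28],[[0,0,0],[0,0,0.005],0.275],[[0,0,0],[0,0,0.005],0.275]]' 40
```

```text
clock: 40.8
position: [0.4605, 0.1513, 0.0943]
tool_rot: [-0.0, 0.07, 0.998, -0.0]
contact_force: [0.0, -0.1, -0.5]
width: 0.0629
grasp_force: 6.5
```

```bash
python3 -m jog '[[[0,0,0],[0,0,0],0.26],[[0,0,0],[0,0,0],0.24],[[0,0,0],[0,0,0],0.2],[[0,0,0],[0,0,0],0.1],[[0,0,0],[0,0,0],0],[[0,0,0],[0,0,0],0],[[0,0,0],[0,0,-0.01],0],[[0,0,0],[0,0,-0.03],0],[[0,0,0],[0,0,-0.06],0],[[0,0,0],[0,0,-0.1],0]]' 40
python3 -m jog '[[[0,0,0],[-0.01,-0.02,-0.02],0],[[0,0,0],[-0.03,-0.05,-0.03],0],[[0,0,0],[-0.05,-0.09,-0.03],0],[[0,0,0],[-0.06,-0.13,-0.03],0],[[0,0,0],[-0.06,-0.17,-0.03],0],[[0,0,0],[-0.06,-0.21,-0.03],0],[[0,0,0],[-0.06,-0.25,-0.03],0],[[0,0,0],[-0.06,-0.29,-0.03],0],[[0,0,0],[-0.06,-0.31,-0.03],0],[[0,0,0],[-0.06,-0.31,-0.03],0]]'
python3 - <<'E'
from h import *
T=np.load("T.npy");S=np.load("S.npy")
a=np.mean([grab_frame("top") for _ in range(5)],0);b=np.mean([grab_frame("side") for _ in range(5)],0)
np.save("T9.npy",a);np.save("S9.npy",b)
# pliers: compare grips against start
for nm,o,n,(x0,x1,y0,y1) in(("top",T,a,(205,260,220,268)),("side",S,b,(205,240,145,212))):
    d=np.abs(o-n).mean(2)[y0:y1,x0:x1]; print(nm,"changed px",(d>15).sum(),"of",d.size)
    for im in(o,n):
        g=cv2.cvtColor(up(im,x0,x1,y0,y1),cv2.COLOR_BGR2GRAY)
        print([(A,c.round(1).tolist()) for A,c,_ in blobs(g<25,x0,y0,amin=200)])
# ring at rotor: newly dark in top view
d=T.mean(2)-a.mean(2); g=up(np.clip(d,0,255),140,190,210,265)
for A,c,m in blobs(g>25,140,210):
    ys,xs=np.nonzero(m); q=np.array([onz("top",x/4-.375+140,y/4-.375+210,.065) for x,y in zip(xs[::5],ys[::5])])
    print("darker",A,mm(onz("top",*c,.065)),mm(q.min(0)),mm(q.max(0)))
print("shaft top-cam est",mm(onz("top",161.75,234.75,.092)))
g=np.clip(a.mean(2),0,255).astype(int)[222:258,148:184]//10
print("\n".join("".join("%3d"%v for v in r[::1]) for r in g[::2]))
E
```

```text
clock: 42.05
position: [0.4601, 0.151, 0.1956]
tool_rot: [-0.0, 0.07, 0.998, -0.0]
contact_force: [0.2, -0.4, -0.2]
width: 0.0866
grasp_force: 0.0
clock: 43.3
position: [0.4764, -0.1656, 0.2251]
tool_rot: [0.0, 0.072, 0.997, -0.0]
contact_force: [1.2, -0.3, -0.2]
width: 0.0872
grasp_force: 0.0
top changed px 18 of 2640
[(1830, [219.1, 238.4]), (1650, [239.4, 241.1])]
[(1783, [219.4, 238.1]), (1634, [239.7, 240.9])]
side changed px 1372 of 2345
[(345, [218.3, 163.0]), (797, [216.8, 174.8])]
[(12994, [224.2, 176.4])]
darker 2452 [492.7 282.2  65. ] [473.6 261.1  65. ] [506.7 305.1  65. ]
darker 371 [445.3 278.9  65. ] [441.3 263.2  65. ] [452.6 291.7  65. ]
shaft top-cam est [471.2 284.9  92. ]
 12 11 11 11 10 10 10  8  7  7  8  8  9  8  7  8  8  9 12 11 10  9  7  6  8  9 10 11 10  9  9  9  8  7  7  7
 12 12 11 11 11 12 11  9  8 10 10  9  9  7  6  7  7  8 11 10  9 11  9  8 11  9  9 14 15 14 12  9  8  9  9  9
 12 12 12 11 11 12 12 11  9 10 11 12 12 10  8  8  8  8  9  7  7  8  8  8  9  8  9 14 14 11 10 11 10  9  9  9
 12 12 12 11 12 13 14 12  9  7  7  8  8  9  9  9  9  8  6  4  4  5  6  
[... 863 characters left out ...]
4  4  4  4  4  5  6  9 13 15 15 15 13  9  5  4
 11  9  7  6  8 11 14 14 14 14 14 12  9  7  7  8 11 12 11  8  7  6  6  6  6  6  7 10 13 14 14 13  9  5  4  4
  9  8  6  6  7  9 12 12 11 12 14 15 14 12  9  8  7  7  7  6  6  7  7  7  8 10 13 14 12 11 11  9  6  4  5  5
 10  9  8  8  9 10 10  9 10 12 13 14 14 15 14 13 12 10 10 10  9 10 10 12 14 14 14 12  9  7  7  8  6  6  7  7
 12 11 10  8  7  6  7  7  7  7  6  8 10 12 12 12 13 13 14 14 13 13 12 10  9  8  6  5  4  4  4  5  5  5  5  5
 12 12 12 12 11 10  9  9  9  8  7  6  7  9  9  7  6  6  6  6  6  7 10  8  6  4  4  4  4  4  5  6  6  7  6  4
 12 12 12 12 12 12 12 12 12 12 11 10  8  8  9  9  8  6  5  5  5  5  5  5  4  5  5  7  8  7  6  6  6  7  5  4
```

```bash
python3 - <<'E'
from h import *
T=np.load("T.npy");a=np.load("T9.npy")
d=np.clip(T.mean(2)-a.mean(2),0,255); g=up(d,140,190,210,265,8)
o=up(np.clip(a,0,255),140,190,210,265,8)
for x in(.489,.493,.497,.501,.505,.509):
    ys=np.arange(.245,.325,.0025); r=[]
    for y in ys:
        u=(px("top",[x,y,.067])-[140,210]+.44)*8; r.append(int(g[int(u[1]),int(u[0])]//5))
    print(x,r)
E
```

```text
0.489 [0, 0, 0, 0, 0, 0, 0, 1, 12, 16, 14, 13, 12, 10, 6, 3, 0, 3, 5, 5, 9, 11, 7, 3, 0, 0, 0, 0, 0, 0, 0, 0, 0]
0.493 [0, 0, 0, 0, 0, 0, 0, 1, 11, 10, 7, 11, 7, 12, 8, 9, 11, 10, 12, 7, 5, 6, 7, 7, 1, 0, 0, 0, 0, 0, 0, 0, 0]
0.497 [0, 0, 0, 0, 0, 0, 0, 0, 8, 13, 13, 11, 13, 13, 7, 9, 13, 8, 12, 13, 12, 7, 4, 4, 0, 0, 0, 0, 0, 0, 0, 0, 0]
0.501 [0, 0, 0, 0, 0, 0, 0, 0, 0, 1, 3, 9, 5, 1, 2, 7, 9, 6, 10, 7, 1, 1, 2, 2, 0, 0, 0, 0, 0, 0, 0, 0, 0]
0.505 [0, 0, 0, 0, 0, 0, 0, 0, 0, 0, 5, 7, 2, 0, 1, 2, 2, 2, 5, 4, 0, 0, 0, 0, 0, 0, 0, 0, 0, 0, 0, 0, 0]
0.509 [0, 0, 0, 0, 0, 0, 0, 0, 0, 0, 0, 0, 0, 0, 0, 0, 0, 0, 0, 0, 0, 0, 0, 0, 0, 0, 0, 0, 0, 0, 0, 0, 0]
```

The ring's lugs lie side by side on the rotor, about 37 mm over both, as when closed, and centred at y of about 285 mm. The pliers are back within about 1 mm, so I'll hand in.

```bash
python3 -c "
from workcell import *
print(close_job())"
```

```text
the job is handed in; nothing more can be done
None
```

I handed the job in at about 44 s; as far as I could measure, the ring is closed in the rotor's groove and the pliers are back in their stand. `close_job()` returned no verdict, I didn't measure the ring's final height or tilt, and I viewed 13 pictures, over the limit of 10.

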